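Set out the microscope objectives in order of power

TASK

The microscope's four objectives have been cleaned; move them from the white mat to the black objective rest, in order of length, the shortest (lowest power) on the pad with one white dot and so on up to the longest (highest power) on the pad with four. Stand each one upright, thread end down, in the middle of its pad and let go; they are precision optics, so set them down gently and never drop them or tip them over. Leave the oil bottle and the eyepiece standing where they are.

Things in the scene. Friction and masses are not known exactly. Their poses are not given: they have to be found in the camera images.
- objective_red: Microscope objective with a red ring, 34 mm tall, loose, standing on its thread end on the 3 mm thick white mat, front lens up. From the bottom: dark foot 26 mm across, 5 mm high; straight silver barrel 30 mm across up to 26 mm (grip it here); chamfered red ring; nose 20 mm across, tapering. 0.06 to 0.2 kg. Origin: centre of its underside, z up along its axis; round, so its yaw means nothing.
- objective_yellow: Microscope objective with a yellow ring, 42 mm tall, loose, standing on its thread end on the 3 mm thick white mat, front lens up. From the bottom: dark foot 26 mm across, 5 mm high; straight silver barrel 30 mm across up to 29 mm (grip it here); chamfered yellow ring; nose 20 mm across, tapering. 0.06 to 0.2 kg. Origin: centre of its underside, z up along its axis; round, so its yaw means nothing.
- objective_green: Microscope objective with a green ring, 50 mm tall, loose, standing on its thread end on the 3 mm thick white mat, front lens up. From the bottom: dark foot 26 mm across, 5 mm high; straight silver barrel 30 mm across up to 33 mm (grip it here); chamfered green ring; nose 20 mm across, tapering. 0.06 to 0.2 kg. Origin: centre of its underside, z up along its axis; round, so its yaw means nothing.
- objective_blue: Microscope objective with a blue ring, 58 mm tall, loose, standing on its thread end on the 3 mm thick white mat, front lens up. From the bottom: dark foot 26 mm across, 5 mm high; straight silver barrel 30 mm across up to 36 mm (grip it here); chamfered blue ring; nose 20 mm across, tapering. 0.06 to 0.2 kg. Origin: centre of its underside, z up along its axis; round, so its yaw means nothing.
- pad1: Pad with one white dot: round grey pad 46 mm across, in a straight row of four, 60 mm from centre to centre, on the black rest (fixed plate 76 x 246 mm, top 10 mm above the bench, at any angle). The 8 mm dots lie beside the pad, 31 mm from its centre on its -x side. Origin: centre of the pad's top face, 12 mm above the bench; y along the row towards more dots, z up.
- pad2: Pad with two white dots: round grey pad 46 mm across, in a straight row of four, 60 mm from centre to centre, on the black rest (fixed plate 76 x 246 mm, top 10 mm above the bench, at any angle). The 8 mm dots lie beside the pad, 31 mm from its centre on its -x side. Origin: centre of the pad's top face, 12 mm above the bench; y along the row towards more dots, z up.
- pad3: Pad with three white dots: round grey pad 46 mm across, in a straight row of four, 60 mm from centre to centre, on the black rest (fixed plate 76 x 246 mm, top 10 mm above the bench, at any angle). The 8 mm dots lie beside the pad, 31 mm from its centre on its -x side. Origin: centre of the pad's top face, 12 mm above the bench; y along the row towards more dots, z up.
- pad4: Pad with four white dots: round grey pad 46 mm across, in a straight row of four, 60 mm from centre to centre, on the black rest (fixed plate 76 x 246 mm, top 10 mm above the bench, at any angle). The 8 mm dots lie beside the pad, 31 mm from its centre on its -x side. Origin: centre of the pad's top face, 12 mm above the bench; y along the row towards more dots, z up.
- oil_bottle: Bystander: amber glass dropper bottle with a white cap, 31 mm across, 55 mm tall, loose. It, the eyepiece and the objectives stand on the mat (200 x 290 mm) in two rows of three about 90 mm apart, in any order. The mat lies left or right of the robot's x axis, the rest on the other side. Origin: centre of its underside, z up.
- eyepiece: Bystander: black eyepiece with a wide rubber eyecup, 38 mm across at the top, 45 mm tall, no colour ring, standing loose among the objectives on the mat. Origin: centre of its underside, z up.

How it is judged:
By the outcome, as a careful person would: the job done as asked, in the order asked, and still so for the second after the job is handed in, with the robot touching nothing.
It also fails if it takes over 112 s, if anything falls off the work surface, if the arm or the gripper's body presses on something with over 40 N, if the wrist force passes 120 N, or if a joint passes its speed limit or range.

ROBOT

A 6-joint arm with a two-finger parallel gripper is mounted at the origin on the work surface. World frame = base frame: x ahead of the robot, y to its left, z up, the work surface at z = 0. Lengths are in m, angles in degrees, forces in N, time in s.
With the tool pointing down it reaches from about 0.4 to 0.825 m from the base axis. Payload 7 kg.
Tool frame: the origin (TCP) lies midway between the tips of the shut fingers; the grasp point (between the pads) lies 19 mm behind it; z points along the fingers, y is the direction in which the jaws open and shut (so a half turn about z gives the same grasp; the last joint's range is limited). The gripper opens to 88 mm and grips with 3 to 60 N. Pads are 19 mm wide; open, the fingers measure 130 mm over their backs; the gripper's body (78 mm by 193 mm) begins 47 mm behind the grasp point.
Start: joints at [-55.457, 20.546, 0.682, 0, -70.136, -16.507], TCP at [0.209, -0.642, 0.227] pointing down, gripper open.
Joint ranges: [-176.03, 176.03], [-82.01, 121.73], [-58.28, 71.71], [-173.87, 95.51], [-174.79, -0.11], [-173.66, 173.66]. Speed limits (degrees/s): [136.94, 136.94, 172.46, 180, 180, 180].

INTERFACE

Orientations are given as a 3x3 rotation matrix whose columns are the frame's x, y, z axes.
In Python, from rig import robot gives the robot as it stands. Calls block until the motion is done:
- robot.goto(position, orientation): joint-space move of the TCP to a pose.
- robot.servo_line(position, ori=None, speed=0.15): straight line of the TCP; ori=None keeps the orientation; speed is the mean speed in m/s.
- robot.movej(angles): joint-space move.
- robot.move_gripper(opening): opening from 0.0 (shut) to 1.0 (fully open); the grip force is fixed at half the most; returns when the fingers have stopped.
- robot.dwell(seconds).
- robot.ik(position, orientation): joint angles nearest the present ones, or None.
- robot.grab_frame(name): name is "scene" or "top" or "wrist"; returns (picture, depth): 384x512x3 uint8, red, green, blue; 384x512 float32, m along the optical axis (not along the pixel's ray), 0 where there is no reading.
- robot.camera_info(name): a dict with "vfov" (degrees; the focal length in pixels is half the picture's height over the tangent of half this angle, whatever the lens; pixels are square), "cx", "cy" (the principal point, pixels), "view" (4x4, takes a point from world to camera coordinates); the wrist camera has in their place "T_tool_cam" (4x4, takes a point from camera to tool coordinates, whose origin is the TCP and whose axes are the flange's). Camera axes: x right, y down, z forward; pixel columns grow to the right and rows downward; lengths in m; the calibration is good to about 2 mm. A picture is of the moment at which its call begins: read the wrist's pose just before it. camera_info takes no time and is no camera call.
A pose or a line that the arm cannot do raises robot.Unreachable and nothing moves.
- robot.job_done(): hands the job in, once; it reports no verdict.
Readings, each from a call of its own:
- robot.read_t(): time.
- robot.read_qpos(): joint angles.
- robot.read_qvel(): joint speeds.
- robot.read_effort(): joint torques, N m.
- robot.read_position(): TCP position.
- robot.read_tcp_rot(): TCP orientation.
- robot.read_force(): force on the tool from outside, world axes, zero at the start.
- robot.read_ft_torque(): the same for the moment, N m.
- robot.read_grip_width(): opening from 0.0 (shut) to 1.0 (fully open).
Only numpy, scipy, OpenCV 4.12 (cv2) and the standard library are available. Lean on these libraries where they do the work, as an engineer would, in place of code of your own. Each camera call takes 0.05 s, during which the arm holds its last target. There are 200 camera calls.

## Working session

There is one attempt and no reset: what is moved stays moved. The work goes in short steps, each a Python script; the robot and the scene stay as the last script left them, time stands still between calls to the robot, and variables do not carry over. Pictures are saved under pics/ and viewed, about 12 in all and at most 16, crops included, and the job is handed in when it is done.

```bash
ls; mkdir -p pics; python3 - <<'E'
from rig import robot
import cv2,numpy as np
for n in("top","scene"):
    p,d=robot.grab_frame(n); cv2.imwrite(f"pics/{n}0.png",p[:,:,::-1]); np.savez(f"{n}0.npz",p=p,d=d); 
    i=robot.camera_info(n); print(n,{k:(np.round(v,3).tolist() if k=="view" else v) for k,v in i.items()}, (d==0).mean())
print(robot.read_t(),robot.read_tcp_rot())
E
```

```text
pics
top {'vfov': 56.29596062435856, 'cx': 264.76429927065607, 'cy': 186.50627771916314, 'view': [[-0.029, -0.999, 0.028, 0.015], [-0.996, 0.027, -0.08, 0.544], [0.079, -0.031, -0.996, 0.857], [0.0, 0.0, 0.0, 1.0]]} 0.0040740966796875
scene {'vfov': 50.966913377598324, 'cx': 254.28707883056612, 'cy': 191.4215107829957, 'view': [[-0.827, 0.561, 0.022, 0.454], [0.27, 0.432, -0.861, -0.093], [-0.493, -0.706, -0.509, 1.065], [0.0, 0.0, 0.0, 1.0]]} 0.004201253255208333
0.1 [[-9.50891730e-01 -3.09523121e-01 -5.96170219e-04]
 [-3.09523661e-01  9.50890770e-01  1.35890024e-03]
 [ 1.46281714e-04  1.47669579e-03 -9.99998899e-01]]
```

View pics/top0.png

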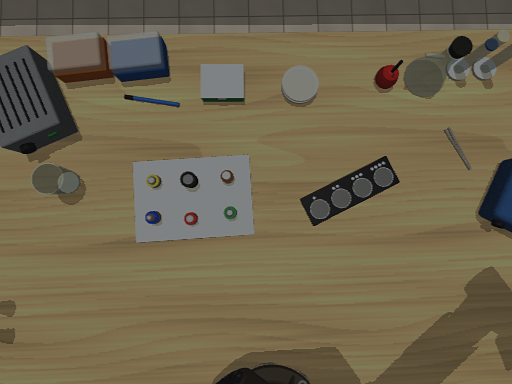

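View pics/scene0.png

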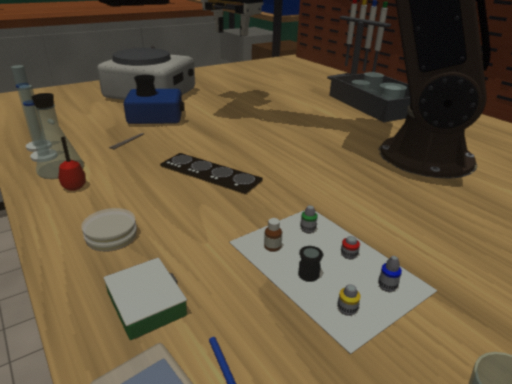

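Top view: yellow (153,181), eyepiece (189,179), bottle (227,176), blue (153,216), red (191,218), green (230,212). The pads run from (320,209), which looks like one dot, to (383,177), which looks like four.

```bash
cat > h.py <<'E'
import numpy as np,cv2
from rig import robot
def K(i): return 192/np.tan(np.radians(i["vfov"])/2)
def cloud(d,i,Twc):
    f=K(i); v,u=np.mgrid[:384,:512]
    c=np.stack([(u-i["cx"])/f*d,(v-i["cy"])/f*d,d],-1)
    return c@Twc[:3,:3].T+Twc[:3,3]
def ray(uv,z,i,Twc):
    f=K(i); r=Twc[:3,:3]@np.array([(uv[0]-i["cx"])/f,(uv[1]-i["cy"])/f,1])
    return (Twc[:3,3]+r*(z-Twc[2,3])/r[2])[:2]
def down(a):  # tool z down, jaw (y) axis at angle a deg in world
    a=np.radians(a); y=np.array([np.cos(a),np.sin(a),0]); z=np.array([0,0,-1.])
    return np.stack([np.cross(y,z),y,z],1)
def wrist(name):
    p=robot.read_position(); R=robot.read_tcp_rot()
    im,d=robot.grab_frame("wrist"); i=robot.camera_info("wrist")
    T=np.eye(4);T[:3,:3]=R;T[:3,3]=p
    T=T@np.array(i["T_tool_cam"])
    cv2.imwrite(f"pics/{name}.png",im[:,:,::-1]); np.savez(f"{name}.npz",p=im,d=d,T=T)
    return im,d,i,T
E
python3 - <<'E'
from h import *
a=np.load("top0.npz");p,d=a["p"],a["d"];i=robot.camera_info("top");T=np.linalg.inv(np.array(i["view"]))
w=cloud(d,i,T)
for n,u,v in[("yel",153,181),("eye",189,179),("bot",227,176),("blu",153,216),("red",191,218),("grn",230,212)]:
    s=w[v-14:v+15,u-14:u+15].reshape(-1,3);m=s[:,2]>.02
    print(n,s[m].mean(0).round(4),s[m][:,2].max().round(4),m.sum(), ray((u,v),.04,i,T).round(4))
for u,v in[(320,209),(341,198),(362,187),(383,177)]: print(ray((u,v),.012,i,T).round(4), w[v,u].round(4))
print(np.round(robot.camera_info("wrist")["T_tool_cam"],3).tolist(),robot.camera_info("wrist")["vfov"])
cv2.imwrite("pics/t1.png",cv2.resize(p[145:235,290:410,::-1],None,fx=5,fy=5,interpolation=cv2.INTER_CUBIC))
E
```

```text
yel [0.5634 0.2645 0.0494] 0.8966 141 [0.5632 0.2661]
eye [0.5625 0.1788 0.0666] 0.8966 220 [0.5657 0.1809]
bot [0.5671 0.0891 0.0648] 0.8966 141 [0.5705 0.0904]
blu [0.4776 0.2628 0.0616] 0.8966 158 [0.4802 0.2664]
red [0.4721 0.1775 0.053 ] 0.8966 132 [0.4729 0.1774]
grn [0.4836 0.0836 0.0764] 0.8966 129 [0.4844 0.0851]
[ 0.4856 -0.1351] [ 0.4856 -0.1352  0.0114]
[ 0.5114 -0.1886] [ 0.5113 -0.1883  0.0133]
[ 0.5373 -0.2425] [ 0.5373 -0.2427  0.0115]
[ 0.561  -0.2968] [ 0.5607 -0.2959  0.0144]
[[-0.001, -0.962, -0.272, 0.074], [1.0, -0.001, -0.001, -0.0], [0.0, -0.272, 0.962, -0.157], [0.0, 0.0, 0.0, 1.0]] 64.76005554889272
```

View pics/t1.png

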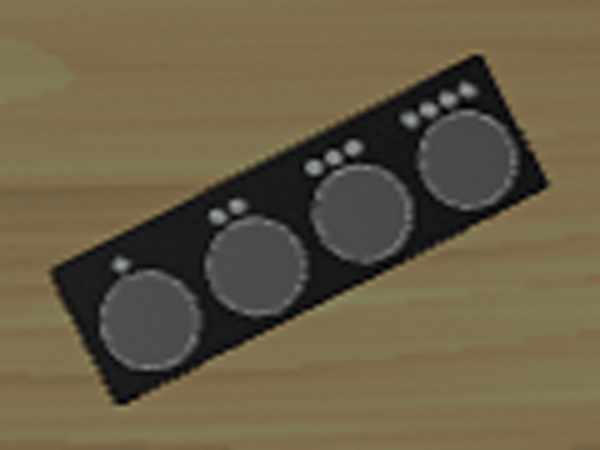

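The crop confirms the dots run 1→4 from left to right, with the row heading about -65° in world. Next come wrist views of both areas.

```bash
python3 - <<'E'
from h import *
for a in(25,-155): print(a,[None if q is None else np.round(q,0).tolist() for q in(robot.ik([.524,-.216,.2],down(a)),robot.ik([.52,.175,.2],down(a)),robot.ik([.52,.175,.2],down(a+45)),robot.ik([.56,.265,.01],down(a+60)))])
a=25 if robot.ik([.524,-.216,.2],down(25)) is not None else -155
q0=robot.read_qpos()
best=min([a for a in(25,-155) if robot.ik([.524,-.216,.2],down(a)) is not None],key=lambda a:abs(robot.ik([.524,-.216,.2],down(a))-q0).max())
R=down(best);robot.goto([.524,-.216,.2],R);wrist("wr")
b=best+65
robot.goto([.52,.175,.22],down(b));wrist("wm");print(best,b,robot.read_qpos(),robot.read_t())
cv2.imwrite("pics/w2.png",cv2.resize(np.hstack([cv2.imread("pics/wr.png"),cv2.imread("pics/wm.png")]),(800,300)))
E
```

```text
25 [[-3.0, 12.0, -15.0, 0.0, -63.0, -152.0], [39.0, 10.0, -18.0, 0.0, -63.0, 166.0], [39.0, 10.0, -18.0, 0.0, -63.0, -149.0], [43.0, 28.0, -20.0, -0.0, -42.0, -138.0]]
-155 [[-3.0, 12.0, -15.0, 0.0, -63.0, 28.0], [39.0, 10.0, -18.0, 0.0, -63.0, -14.0], [39.0, 10.0, -18.0, 0.0, -63.0, 31.0], [43.0, 28.0, -20.0, 0.0, -42.0, 42.0]]
-155 -90 [ 3.89596633e+01  8.93896397e+00 -1.59549723e+01  3.24581305e-03
 -6.51214378e+01  5.09233126e+01] 3.575
```

View pics/w2.png

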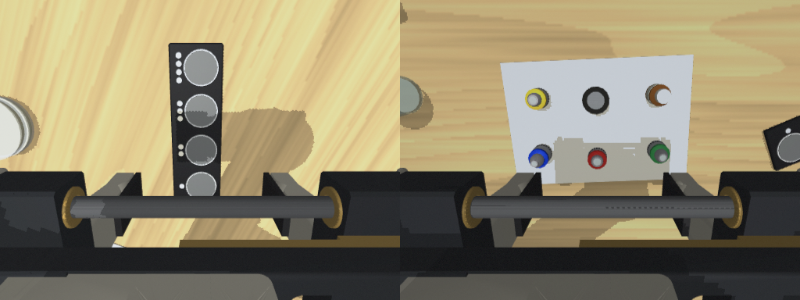

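```bash
cat > m.py <<'E'
from h import *
from scipy.optimize import least_squares
OBJ={"red":(.034,.026,[.4721,.1775]),"yel":(.042,.029,[.5634,.2645]),"grn":(.050,.033,[.4836,.0836]),"blu":(.058,.036,[.4776,.2628])}
def barrel(w,xy,zb,zt):
    s=w.reshape(-1,3);s=s[(np.hypot(*(s[:,:2]-xy).T)<.03)&(s[:,2]>zb)&(s[:,2]<zt)]
    if len(s)<8: return np.array([np.nan]*2),len(s)
    r=least_squares(lambda c:np.hypot(*(s[:,:2]-c).T)-.015,xy,loss="soft_l1",f_scale=.001)
    return r.x,len(s)
def ring(im,d,i,T,name,xy,z):
    h=cv2.cvtColor(im,cv2.COLOR_RGB2HSV);w=cloud(d,i,T)
    H={"red":0,"yel":28,"grn":65,"blu":118}[name]
    dh=np.abs((h[...,0].astype(int)-H+90)%180-90)
    m=(dh<14)&(h[...,1]>120)&(np.hypot(w[...,0]-xy[0],w[...,1]-xy[1])<.03)
    P=w[m]; return m,P
if __name__=="__main__":
  for src in("top","wrist"):
    i=robot.camera_info(src)
    a=np.load("top0.npz" if src=="top" else "wm.npz");T=np.linalg.inv(np.array(i["view"])) if src=="top" else a["T"]
    w=cloud(a["d"],i,T)
    mm=(np.abs(w[...,0]-.52)<.04)&(np.abs(w[...,1]-.135)<.01); print(src,"mat z",np.median(w[mm][:,2]).round(4))
    for n,(H,b,xy) in OBJ.items():
        xy=np.array(xy);c,k=barrel(w,xy,.010,.003+b-.001)
        m,P=ring(a["p"],a["d"],i,T,n,xy,0)
        s=w.reshape(-1,3);near=s[(np.hypot(*(s[:,:2]-xy).T)<.025)&(s[:,2]<.08)]
        t=near[near[:,2]>H+.003-.004]
        # ring: colored pixel min-enclosing circle projected at ring base height
        vu=np.argwhere(m)[:,::-1].astype(np.float32);(e,r)=cv2.minEnclosingCircle(vu) if len(vu) else ((0,0),0)
        print(n,"barrel",c.round(4),k,"ring",len(P),P.mean(0).round(4) if len(P) else "",ray(e,.003+b+.002,i,T).round(4),"tip",t.mean(0).round(4) if len(t) else "",len(t),near[:,2].max().round(3))
  for src in("top","wrist"):
    i=robot.camera_info(src);a=np.load("top0.npz" if src=="top" else "wr.npz");T=np.linalg.inv(np.array(i["view"])) if src=="top" else a["T"]
    g=cv2.cvtColor(a["p"],cv2.COLOR_RGB2GRAY);f=K(i);Ti=np.linalg.inv(T);C0=[]
    for c in[[.4856,-.1351],[.5114,-.1886],[.5373,-.2425],[.561,-.2968]]:
        # rectify 80mm patch at 0.25 mm/px
        L=np.array([[c[0]+x,c[1]+y,.012] for x,y in((-.04,-.04),(.04,-.04),(.04,.04),(-.04,.04))]);q=L@Ti[:3,:3].T+Ti[:3,3]
        uv=(q[:,:2]/q[:,2:]*f+[i["cx"],i["cy"]]).astype(np.float32)
        M=cv2.getPerspectiveTransform(uv,np.float32([[0,0],[320,0],[320,320],[0,320]]))
        r=cv2.GaussianBlur(cv2.warpPerspective(g,M,(320,320),flags=cv2.INTER_CUBIC),(0,0),2)
        h=cv2.HoughCircles(r,cv2.HOUGH_GRADIENT,1,100,param1=60,param2=10,minRadius=84,maxRadius=98)
        C0.append(np.array(c)+(h[0,0,:2]-160)*.00025 if h is not None else [np.nan]*2)
    C0=np.array(C0);print(src,C0.round(4).tolist(),np.hypot(*np.diff(C0,axis=0).T).round(4))
E
python3 m.py
```

```text
top mat z 0.0038
red barrel [0.4722 0.1824] 17 ring 70 [0.472  0.1793 0.0301] [0.4721 0.1806] tip [0.4717 0.1819 0.0372] 59 0.042
yel barrel [0.566  0.2707] 33 ring 71 [0.5646 0.2664 0.0338] [0.5652 0.2683] tip [0.5653 0.2691 0.0453] 45 0.048
grn barrel [0.4838 0.0866] 9 ring 57 [0.4841 0.0845 0.038 ] [0.4838 0.0853] tip [0.4838 0.0868 0.0527] 40 0.057
blu barrel [0.4779 0.2716] 42 ring 78 [0.4778 0.2667 0.0413] [0.4779 0.2695] tip [0.4777 0.2701 0.0612] 28 0.066
wrist mat z 0.3072
red barrel [0.4719 0.1817] 118 ring 257 [0.4757 0.1816 0.0293] [0.4741 0.1816] tip [0.473  0.1816 0.0361] 188 0.039
yel barrel [0.5655 0.2698] 154 ring 319 [0.5667 0.267  0.0323] [0.5662 0.2686] tip [0.566  0.269  0.0438] 202 0.046
grn barrel [0.4835 0.0858] 186 ring 206 [0.4888 0.0898 0.0363] [0.4856 0.0874] tip [0.4845 0.0865 0.0518] 134 0.054
blu barrel [0.4776 0.2707] 215 ring 257 [0.483  0.2672 0.0391] [0.4801 0.2691] tip [0.4788 0.2699 0.0595] 94 0.061
top [[0.4872, -0.133], [0.513, -0.189], [0.5372, -0.2416], [0.5631, -0.2949]] [0.0617 0.0579 0.0593]
wrist [[0.4867, -0.1352], [0.5118, -0.1887], [0.5372, -0.2431], [0.5621, -0.2972]] [0.0591 0.06   0.0595]
```

```bash
cat > pp.py <<'E'
import sys
from h import *
P={"red":([.4721,.1817],.006),"yel":([.5657,.2696],.007),"grn":([.4837,.0862],.008),"blu":([.4778,.2706],.010)}
c=np.array([.5246,-.2158]);u=np.array([.0754,-.162]);u/=np.hypot(*u)
PAD={n:c+u*.06*(k-1.5) for k,n in enumerate(("red","yel","grn","blu"))}
def run(n):
    (x,y),z=P[n]; Rm,Rp=down(-90),down(-155)
    if robot.read_grip_width()>.72 or robot.read_grip_width()<.68: robot.move_gripper(.7)
    robot.goto([x,y,.11],Rm); robot.servo_line([x,y,z],speed=.12)
    print(n,"F before grip",robot.read_force().round(2))
    robot.move_gripper(0.0); g=robot.read_grip_width()
    robot.servo_line([x,y,z+.01],speed=.04); robot.servo_line([x,y,.115],speed=.15)
    print("width mm",g*88,robot.read_grip_width()*88)
    if robot.read_grip_width()*88<25: raise SystemExit("no grasp")
    px,py=PAD[n]; robot.goto([px,py,.115],Rp)
    zt=z+.009; robot.servo_line([px,py,zt+.015],speed=.15); robot.servo_line([px,py,zt+.002],speed=.03)
    robot.dwell(.2); f0=robot.read_force()[2]; h=.002
    while h>-.0015:
        h-=.0004; robot.servo_line([px,py,zt+h],speed=.01); f=robot.read_force()[2]-f0
        if f>2.5: break
    print("contact h mm",h*1e3,"dF",f.round(2))
    robot.move_gripper(.6); robot.dwell(.1)
    robot.servo_line([px,py,zt+.03],speed=.08); robot.servo_line([px,py,.115],speed=.2)
    print("t",robot.read_t(),robot.read_position().round(4),[round(float(v),4) for v in PAD[n]])
if __name__=="__main__":
    for n in sys.argv[1:]: run(n)
E
python3 pp.py red; python3 - <<'E'
from h import *
p,d=robot.grab_frame("top");q,d=robot.grab_frame("wrist")
cv2.imwrite("pics/c1.png",np.hstack([cv2.resize(p[140:260,120:410],(580,240)),cv2.resize(q,(220,240))])[:,:,::-1])
E
```

```text
red F before grip [ 0.89 -0.38 -0.3 ]
width mm 29.291425910856205 29.012792044748895
contact h mm 1.0842021724855044e-16 dF 3.02
t 13.375 [ 0.4865 -0.1341  0.115 ] [0.4866, -0.1342]
```

View pics/c1.png

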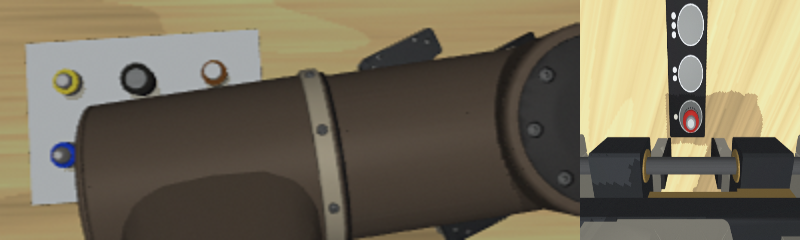

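Red stands upright on pad 1 in the wrist view at right, and contact came at the predicted height. On to yellow and green, then a measurement.

```bash
python3 pp.py yel grn; python3 - <<'E'
from m import *
robot.goto([.48,-.12,.2],down(-155)); a=wrist("w3")
i=a[2];w=cloud(a[1],i,a[3])
import pp
for n,b in(("red",.026),("yel",.029),("grn",.033)):
    print(n,(barrel(w,pp.PAD[n],.019,.012+b-.001)[0]-pp.PAD[n]).round(4))
E
```

```text
yel F before grip [-0.88  0.72  1.37]
width mm 29.907320463818237 29.26777224912591
contact h mm 1.0842021724855044e-16 dF 3.14
t 24.4667 [ 0.5119 -0.1885  0.1151] [0.5119, -0.1886]
grn F before grip [ 0.67 -0.25  0.7 ]
width mm 29.4570161527087 29.524040974675575
contact h mm 1.0842021724855044e-16 dF 3.67
t 34.5583 [ 0.5372 -0.2429  0.1152] [0.5373, -0.243]
red [-0.0005 -0.0009]
yel [ 0.     -0.0013]
grn [-0.0004 -0.0011]
```

View pics/w3.png

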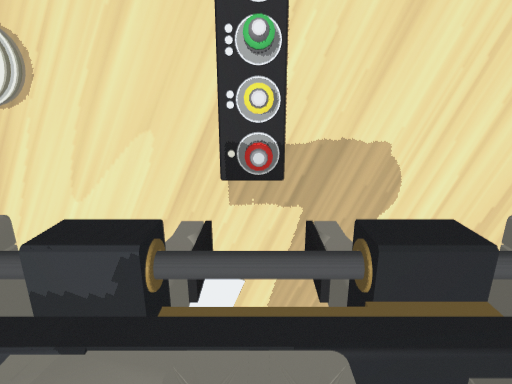

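Red (258,155), yellow (258,98) and green (258,33) stand upright on pads 1–3, measured about 1 mm from centre. Blue is next.

```bash
python3 pp.py blu; python3 - <<'E'
from m import *
import pp
robot.goto([.46,-.08,.24],down(-155)); a=wrist("w4")
w=cloud(a[1],a[2],a[3])
for n,b in(("red",.026),("yel",.029),("grn",.033),("blu",.036)):
    print(n,(barrel(w,pp.PAD[n],.019,.012+b-.001)[0]-pp.PAD[n]).round(4))
robot.movej([-55.457,20.546,.682,0,-70.136,-16.507])
p,d=robot.grab_frame("top"); print(robot.read_t())
cv2.imwrite("pics/c4.png",np.hstack([cv2.resize(p[140:260,120:410],(500,207))]) [:,:,::-1])
q=cv2.resize(a[0],(500,375))[:,:,::-1]
cv2.imwrite("pics/c4.png",np.vstack([cv2.imread("pics/c4.png"),q]))
E
```

```text
blu F before grip [ 0.01 -0.64  0.17]
width mm 29.35785304044478 29.618249291981332
contact h mm 1.0842021724855044e-16 dF 3.95
t 46.55 [ 0.5625 -0.2973  0.1153] [0.5626, -0.2974]
red [-0.0008 -0.0011]
yel [-0.0005 -0.0008]
grn [-0.0005 -0.0012]
blu [nan nan]
49.9
```

View pics/c4.png

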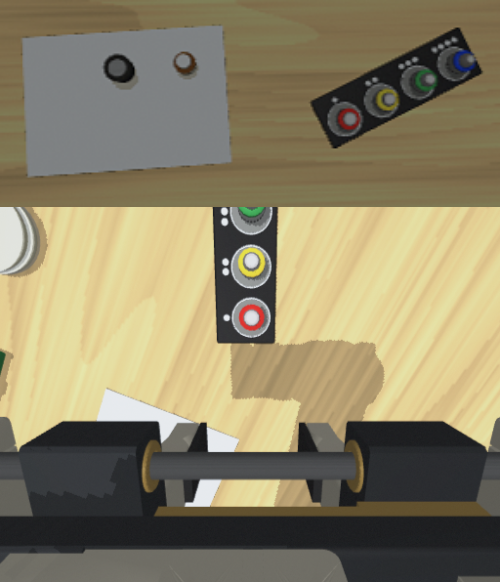

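The top view shows all four on their pads (blue at (460,62)), with eyepiece and bottle still standing. The wrist view cut blue off, so I'll check it numerically from the top camera and then hand in.

```bash
python3 - <<'E'
from m import *
import pp
p,d=robot.grab_frame("top");i=robot.camera_info("top");w=cloud(d,i,np.linalg.inv(np.array(i["view"]))).reshape(-1,3)
ok=True
for n,H in(("red",.034),("yel",.042),("grn",.05),("blu",.058)):
    s=w[(np.hypot(*(w[:,:2]-pp.PAD[n]).T)<.025)&(w[:,2]>.012+H-.004)&(w[:,2]<.09)]
    e=s[:,:2].mean(0)-pp.PAD[n];ok&=np.hypot(*e)<.005;print(n,e.round(4),s[:,2].mean().round(4),len(s))
for n,c in(("eye",[.563,.181]),("bot",[.568,.091])):
    s=w[(np.hypot(*(w[:,:2]-c).T)<.03)&(w[:,2]>.02)&(w[:,2]<.09)];print(n,s.mean(0).round(4))
a=np.load("top0.npz");w0=cloud(a["d"],i,np.linalg.inv(np.array(i["view"]))).reshape(-1,3)
for n,c in(("eye0",[.563,.181]),("bot0",[.568,.091])):
    s=w0[(np.hypot(*(w0[:,:2]-c).T)<.03)&(w0[:,2]>.02)&(w0[:,2]<.09)];print(n,s.mean(0).round(4))
if ok: robot.job_done();print("handed in",robot.read_t())
E
```

```text
red [0.0003 0.0003] 0.0457 65
yel [-0.0005  0.0003] 0.0539 42
grn [-0.0005  0.0011] 0.0622 38
blu [-0.0005  0.001 ] 0.0693 27
eye [0.5644 0.1822 0.0472]
bot [0.5691 0.0904 0.0469]
eye0 [0.5645 0.1823 0.0473]
bot0 [0.5691 0.0905 0.0467]
the job is handed in; nothing more can be done
the job is handed in; nothing more can be done
```

All four objectives now stand upright on the rest in order of length: red on pad 1, yellow on 2, green on 3 and blue on 4. I lowered each one until it just touched its pad (3–4 N), then let go. The arm finished clear of everything, and I handed in at about 50 s.

- **Placement:** the last top-camera check put every objective within about 1.3 mm of its pad centre, at the right standing height. The wrist camera agreed to within about 1.5 mm for red, yellow and green.
- **Blue:** the final wrist view did not take in blue, so its position was checked by the top camera only.
- **Bystanders:** the eyepiece and oil bottle have not moved (before and after differ by about 0.1 mm).

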